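# Cap the hallway lantern and hold it locked

## Robot

A 6-joint arm with a two-finger parallel gripper is mounted at the origin on the work surface. World frame = base frame: x ahead of the robot, y to its left, z up, the work surface at z = 0. Lengths are in m, angles in rad, forces in N, time in s.
With the tool pointing down it reaches from about 0.275 to 0.85 m from the base axis. Payload 5.2 kg.
Tool frame: the origin (TCP) lies on the mounting face of the last link; the fingertips stand 173 mm ahead of it and the grasp point (between the pads) lies 155 mm ahead of it (r.tcp_to_grasp is the distance from the TCP to the grasp point, in m); z points along the fingers, y is the line along which they close (so a half turn about z gives the same grasp; the last joint's range is limited). The gripper opens to 85 mm and grips with 20 to 120 N. Pads are 22 mm wide; open, the fingers measure 114 mm over their backs; the gripper's body (76 mm by 85 mm) begins 54 mm behind the grasp point. The pads swing forward as they close: fully open they stand 13 mm farther back than shut.
Start: joints at [0.963, 0.259, 1.535, -0, 1.348, -0.203], TCP at [0.217, 0.506, 0.405] pointing down, gripper open.
Joint ranges: [-3.14, 3.14], [-0.91, 2.08], [0.19, 2.58], [-1.22, 4.36], [0.22, 2.71], [-3.12, 3.12]. Speed limits (rad/s): [2.57, 2.57, 3.14, 3.14, 3.14, 3.14].

## Interface

Orientations are given as a unit quaternion [x, y, z, w].
In Python, from bench import r gives the robot as it stands.
- The arm moves only by the tool arm_command, never from a script. Its argument "commands" is a list of rows, each a list of 3 entries, a list of its own where there are three numbers: the closure, from 0 (fully open) to 1 (shut), then the shift along the tool's x, y, z scaled (see below), then the turn about the tool's z scaled (see below). A call has 1 to 8 rows; each row shifts and turns the commanded pose from where the row before left it, along the tool's axes as they then stand; what a row does not reach is not made up. The controller multiplies each number of a shift by 0.5 m and each number of a turn by 2 rad. A row lasts 1/12 s, in which the tool goes at most 41.7 mm and 7.16 degrees, less where a joint would pass 70% of its speed; a pose out of reach is approached as far as the arm can. A call with a number of a shift or a turn outside -1 to 1 is refused whole. A call with a gripper value outside its range is refused whole. The fingers move at their own pace and stop on an object; "force" is the grip in N (left out, the last holds). Time passes only in rows, so rows that do not move let the fingers close. It gives the time, the measured TCP pose, the force, the opening and the grip force at its end, in the units of the state.
- r.sense(): the state, without advancing time (a new reading comes with each control period).
- r.snapshot(name): name is "side" or "top"; returns a dict with "color" (384x512x3 uint8, red, green, blue), "depth" (384x512 float32, m along the optical axis (not along the pixel's ray), 0 where there is no reading), "intrinsics" (3x3 intrinsics, pixels), "cam_to_world" (4x4, takes a point from camera to world coordinates). Camera axes: x right, y up, looking along -z (the intrinsics and any distortion apply to the point x, -y, -z); pixel columns grow to the right and rows downward; lengths in m; the calibration is good to about 2 mm. A picture is of the moment at which its call begins.
- r.job_done(): hands the job in; it is judged then, once.
The state is a dict: "time": time; "joint_pos": joint angles; "qvel": joint speeds; "joint_torque": joint torques, N m; "ee_pos": TCP position; "eef_rot": TCP orientation; "force": force on the tool from outside, world axes, zero at the start; "ft_torque": the same for the moment, N m; "finger_gap": opening from 0.0 (shut) to 1.0 (fully open); "gripper_force": force on a finger pad.
Only numpy, scipy, OpenCV 4.12 (cv2) and the standard library are available. Lean on these libraries where they do the work, as an engineer would, in place of code of your own. Each camera call takes 0.05 s, during which the arm holds its last target. There are 200 camera calls.

## Task

Refit the orange battery cap on the blue emergency lantern: lift it from its grey rest, put its foot bar through the slot in the lantern's white top, push it down against the spring until its collar is flush on the top, and only then, still pressing, twist it a quarter turn clockwise (seen from above) as far as the stop. The catch is worn and springs back, so do not let go: finish with the cap gripped, pressed flush and fully turned. Leave the balls, bails, spike key and whistle where they are.

Things in the scene. Friction and masses are not known exactly. Their poses are not given: they have to be found in the camera images.
- cap_grip (a point): loose upright cap, 40 to 85 g, grip part: orange flat wing 50 mm long (x), 14 mm thick (y), 36 mm tall, on an orange round collar 54 mm across, 6 mm thick. Point on the axis inside the wing, 14 mm below its top, 22 mm above the collar's upper face, 28 mm above the collar's underside; z up. Grip the wing across its 14 mm at about this height. Half a turn about z makes no difference
- cap_foot (a point): centre of the underside of the cap's steel foot bar (40 mm long in line with the wing (x), 9 mm wide, 8 mm tall), 47 mm below cap_grip and 19 mm below the collar's underside; a steel stem 9 mm across, 11 mm long joins bar and collar. At the start it hangs in the rest's hole
- cap_rest_top (a point): grey fixed block 80 x 80 x 28 mm with a 46 mm round hole right through, on which the collar rests; point at the centre of its top face, 28 mm above the shelf
- lantern_slot (a point): centre of the slot, in the plane of the white top of the blue lantern (96 x 96 mm, 100 mm tall, fixed upright, black carry loop on its +x side). Slot 44 mm long (x) and 13 mm wide (y), upper edges bevelled 3 mm, through a plate 8 mm thick; z up. With the collar flush, cap_grip is 28 mm above this point and the foot bar 3 mm clear below the plate, free to turn
- contact_push (a joint): how far the sprung brass contact under the slot is pressed down, m: 0 at rest (12 mm below the lantern's top, where the foot bar meets it), 0.007 when the collar is flush; 3 N to start, 6.5 N at flush, plus friction. The foot bar cannot turn while the collar is more than 3 mm off the top
- contact_turn (a joint): turn of the brass contact, rad, clockwise from above: 0 at rest (its groove in line with the slot), stop at 1.62. The foot bar sits in its 14 mm groove and takes it along, with up to 0.12 rad of play; a torsion spring of 0.03 to 0.11 N m turns it back when the cap is let go
- cab_door0 (a joint): swing door of the small pine cabinet at the left, standing half open; rad, 0 shut. Not part of the job
- ball_a_center (a point): red cricket ball, 72 mm across, in the grey two-cup cradle (85 x 180 mm) beyond the lantern; point at its centre. Bystander
- ball_b_center (a point): red cricket ball, 72 mm across, in the grey two-cup cradle (85 x 180 mm) beyond the lantern; point at its centre. Bystander
- bail0_mid (a point): pale turned wooden cricket bail, 109 mm long, 18 mm thick, lying flat; point at its middle, 9 mm above the shelf, x axis along it. Bystander
- bail1_mid (a point): pale turned wooden cricket bail, 109 mm long, 18 mm thick, lying flat; point at its middle, 9 mm above the shelf, x axis along it. Bystander
- bail2_mid (a point): pale turned wooden cricket bail, 109 mm long, 18 mm thick, lying flat; point at its middle, 9 mm above the shelf, x axis along it. Bystander
- bail3_mid (a point): pale turned wooden cricket bail, 109 mm long, 18 mm thick, lying flat; point at its middle, 9 mm above the shelf, x axis along it. Bystander
- spike_key_mid (a point): steel cricket spike key, about 90 x 50 mm, 6 mm thick, lying flat; point at the middle of its shank. Bystander
- whistle_mid (a point): white plastic whistle, about 50 x 18 x 22 mm; point at its middle, 11 mm above the shelf. Bystander
Mind the look-alikes: they are no part of the job. Leave any green, purple or turquoise look-alike of the part that bears cap_grip alone.

How it is judged:
By the outcome, as a careful person would: the job done as asked, in the order asked, and still so for the second after the job is handed in, while the arm keeps its last pose, push and grip.
It also fails if it takes over 45 s, if anything falls off the work surface, if the arm or the gripper's body presses on something with over 40 N, if the wrist force passes 120 N, or if a joint passes its speed limit or range.

## Working session

There is one attempt and no reset: what is moved stays moved. The work goes in short steps, Python scripts to look and compute and a tool call to move; the robot and the scene stay as the last step left them, time stands still between calls to the robot, and variables do not carry over. Pictures are saved under pics/ and viewed, at most 10 in all, crops included, and the job is handed in when it is done.

Besides the shell and the picture viewer there is one more tool, called after "Call:" as name(argument=value, ...), one argument or row to a line, values as JSON. arm_command: Moves the arm, as the interface text tells. Shifts and turns lie within -1 to 1; 1 stands for 0.5 m of shift or 2 rad of turn. Its arguments: {"type":"object","properties":{"commands":{"type":"array","items":{"type":"array"}},"force":{"type":"number"}},"required":["commands"]}

```bash
mkdir -p pics; cat > h.py <<'E'
import numpy as np, cv2
from bench import r
def snap(n,f):
    s=r.snapshot(n); np.savez(f'{f}.npz',**s); cv2.imwrite(f'pics/{f}.png',s['color'][:,:,::-1]); return s
def world(s):
    d=s['depth']; K=s['intrinsics']; v,u=np.mgrid[:d.shape[0],:d.shape[1]]
    p=np.stack([(u-K[0,2])/K[0,0]*d,-(v-K[1,2])/K[1,1]*d,-d],-1)
    T=s['cam_to_world']; return p@T[:3,:3].T+T[:3,3]
E
python3 - <<'E'
from h import *
a=snap('top','t0');b=snap('side','s0')
print(a['cam_to_world'],b['cam_to_world'],a['intrinsics']); print(r.sense(), r.tcp_to_grasp)
E
```

```text
[[-0.0239246   0.98909311 -0.14533557  0.36469541]
 [-0.99970547 -0.02307786  0.00750954  0.04139398]
 [ 0.0040736   0.14547243  0.98935392  1.17791753]
 [ 0.          0.          0.          1.        ]] [[ 0.93841375  0.21022875 -0.27419612  0.15791124]
 [-0.34495865  0.61502339 -0.70904849 -0.97477929]
 [ 0.01957465  0.75996717  0.64966663  1.03731224]
 [ 0.          0.          0.          1.        ]] [[402.9633922    0.         257.94192728]
 [  0.         402.9633922  194.21558173]
 [  0.           0.           1.        ]]
{'time': 0.1, 'joint_pos': array([ 9.63191437e-01,  2.59255785e-01,  1.53595275e+00,  8.76967818e-06,
        1.34804312e+00, -2.02843403e-01]), 'qvel': array([ 0.00013488, -0.00176028, -0.00294893, -0.00166028, -0.00185167,
       -0.00078788]), 'joint_torque': array([ 3.17932572e-03, -4.46964633e+01, -2.91247791e+01, -2.91018669e-04,
        6.19751983e-03, -2.32722407e-06]), 'ee_pos': array([0.21647453, 0.50539433, 0.40397371]), 'eef_rot': array([ 2.01002936e-01,  9.79590288e-01, -7.60637538e-04, -3.30939282e-04]), 'force': array([ 0.38263399,  0.44992001, -0.1709122 ]), 'ft_torque': array([ 0.05152796, -0.06741728, -0.04023083]), 'gripper_force': 0.0, 'finger_gap': 1.0004428067162388} 0.1547
```

View pics/t0.png

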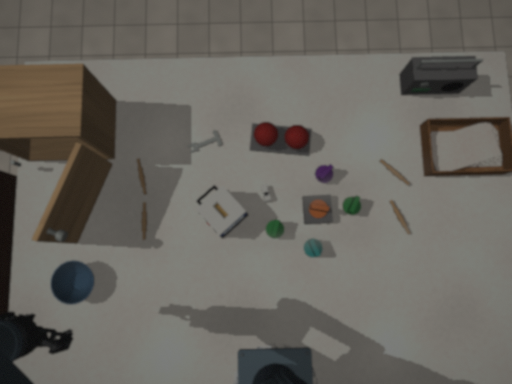

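View pics/s0.png

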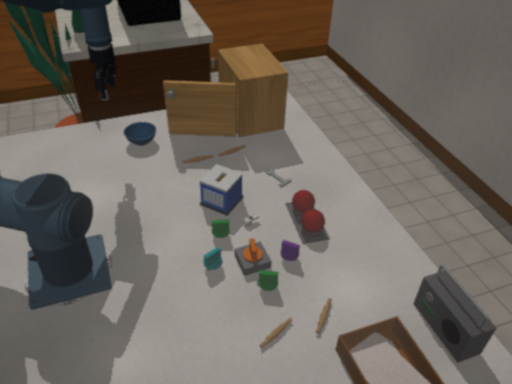

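The cap is at about (319,209) in the top view, on the grey rest. The lantern's white top is at about (222,210), rotated, with the slot near its middle. Green, purple and turquoise look-alikes stand around the rest.

```bash
cat > m.py <<'E'
from h import *
s=dict(np.load('t0.npz')); W=world(s); c=s['color'].astype(int)
hsv=cv2.cvtColor(s['color'],cv2.COLOR_RGB2HSV).astype(int)
v,u=np.mgrid[:384,:512]
box=lambda a,b,c_,d:(u>=a)&(u<=b)&(v>=c_)&(v<=d)
m=box(295,345,190,228)
o=m&(hsv[...,0]<20)&(hsv[...,1]>120)
P=W[o]; print('orange',len(P),P.mean(0),np.percentile(P[:,2],[0,10,50,90,100]))
T=P[P[:,2]>0.056]; print('wing top',len(T),T.mean(0),T.min(0),T.max(0))
if len(T)>4:
    q=T[:,:2]-T[:,:2].mean(0); w,V=np.linalg.eigh(q.T@q); print(V[:,1],np.degrees(np.arctan2(V[1,1],V[0,1])),np.sqrt(w/len(q)))
C=P[P[:,2]<0.045]; print('collar',len(C),(C[:,:2].min(0)+C[:,:2].max(0))/2)
B=W[m&~o]; B=B[(abs(B[:,2]-.028)<.006)]; print('rest',cv2.minAreaRect(B[:,:2].astype(np.float32)))
m=box(185,260,175,245); L=m&(abs(W[...,2]-.1)<.012)
Q=W[L]; print('lantern',len(Q),cv2.minAreaRect(Q[:,:2].astype(np.float32)),np.median(Q[:,2]))
br=L&(hsv[...,1]>90)&(c[...,0]>c[...,2]); 
for r0 in ('brownish',): print(br.sum(),W[br].mean(0) if br.any() else 0)
for n,(x,y) in dict(purple=(324,173),g1=(352,205),g2=(274,228),turq=(313,247),whis=(267,193)).items():
    k=box(x-12,x+12,y-12,y+12)&(W[...,2]>.008); print(n,W[k].mean(0).round(3),W[k].max(0).round(3),W[k].min(0).round(3))
a=cv2.resize(s['color'][160:260,180:380],None,fx=4,fy=4,interpolation=2); cv2.imwrite('pics/c0.png',a[:,:,::-1])
E
python3 m.py
```

```text
orange 258 [ 0.48433591 -0.13581906  0.05314374] [0.02520248 0.03190397 0.03706469 0.0712009  1.17791753]
wing top 105 [ 0.48563387 -0.13440971  0.07954874] [ 0.36469541 -0.1601911   0.05650826] [0.49681534 0.04139398 1.17791753]
[-0.37991922  0.92501967] 112.32867930751942 [0.00998298 0.02387367]
collar 147 [ 0.48761429 -0.13686091]
rest ((0.48838022351264954, -0.15774324536323547), (0.08009431511163712, 0.12379412353038788), 1.6896921396255493)
lantern 1238 ((0.4825684428215027, 0.13625586032867432), (0.09665370732545853, 0.09598170220851898), 40.999053955078125) 0.0996243281419189
18 [0.48291783 0.13515309 0.08946464]
purple [ 0.589 -0.159  0.037] [ 0.617 -0.134  0.065] [ 0.564 -0.186  0.018]
g1 [ 0.491 -0.226  0.062] [0.52  0.041 1.178] [ 0.365 -0.261  0.018]
g2 [ 0.431 -0.01   0.052] [0.459 0.041 1.178] [ 0.365 -0.037  0.019]
turq [ 0.376 -0.115  0.046] [0.402 0.041 1.178] [ 0.351 -0.143  0.019]
whis [0.533 0.012 0.043] [0.562 0.041 1.178] [ 0.365 -0.002  0.013]
```

View pics/c0.png

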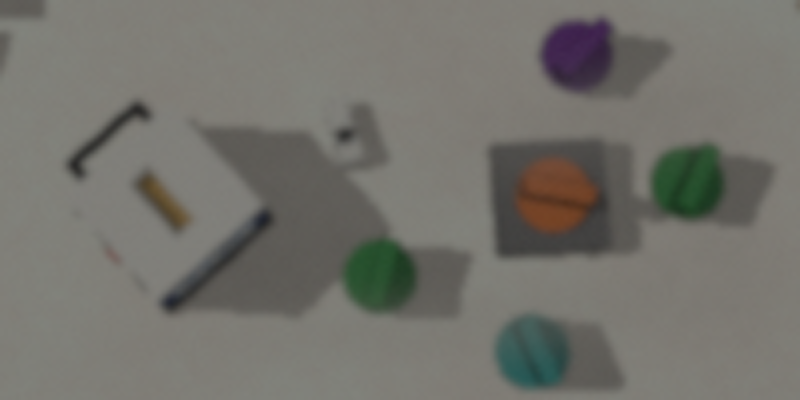

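The slot (brass, crop (163,201)) lies along the lantern's diagonal, pointing at its black loop. The orange wing runs nearly along world y. I'll refine the wing and slot angles without the invalid depth pixels.

```bash
cat > m2.py <<'E'
from h import *
for f in ('t0','s0'):
    s=dict(np.load(f+'.npz')); W=world(s); W[s['depth']==0]=np.nan
    hsv=cv2.cvtColor(s['color'],cv2.COLOR_RGB2HSV).astype(int)
    near=lambda x,y,R:np.hypot(W[...,0]-x,W[...,1]-y)<R
    o=near(.487,-.137,.045)&(hsv[...,0]<20)&(hsv[...,1]>110)
    P=W[o]
    T=P[(P[:,2]>.060)&(P[:,2]<.08)]
    print(f,'wing',len(T),T.mean(0),cv2.minAreaRect(T[:,:2].astype(np.float32)))
    q=T[:,:2]-T[:,:2].mean(0); w,V=np.linalg.eigh(q.T@q); print('ang',np.degrees(np.arctan2(V[1,1],V[0,1]))%180, 'top z',np.percentile(T[:,2],[50,95]))
    C=P[abs(P[:,2]-.034)<.005]; print('collar',len(C),cv2.minEnclosingCircle(C[:,:2].astype(np.float32)))
    R=W[near(.487,-.137,.07)&(hsv[...,1]<60)]; R=R[abs(R[:,2]-.028)<.004]; print('rest',cv2.minAreaRect(R[:,:2].astype(np.float32)))
    L=near(.4825,.136,.075); Q=W[L&(abs(W[...,2]-.1)<.006)]
    print('lant',cv2.minAreaRect(Q[:,:2].astype(np.float32)),np.median(Q[:,2]))
    b=near(.4825,.136,.03)&(hsv[...,1]>70)&(hsv[...,0]<30); B=W[b]
    print('slot',len(B),B.mean(0), 'bbox z',B[:,2].min(),B[:,2].max())
    vv,uu=np.nonzero(b); K=s['intrinsics'];M=s['cam_to_world']; c=[]
    d=np.stack([(uu-K[0,2])/K[0,0],-(vv-K[1,2])/K[1,1],-np.ones(len(uu))],-1)@M[:3,:3].T
    X=M[:3,3]+d*((.1-M[2,3])/d[:,2:]); print('proj z=.1',cv2.minAreaRect(X[:,:2].astype(np.float32)))
E
python3 m2.py
```

```text
t0 wing 101 [ 0.48703996 -0.13583647  0.06932022] ((0.4876773953437805, -0.1357700675725937), (0.05003618821501732, 0.014791524969041348), 78.63226318359375)
ang 78.69204444700681 top z [0.06966707 0.07309963]
collar 146 ((0.48833560943603516, -0.13770754635334015), 0.027179230004549026)
rest ((0.4876982569694519, -0.1363832801580429), (0.08017713576555252, 0.08103735744953156), 1.884238362312317)
lant ((0.4825684428215027, 0.13625586032867432), (0.09665370732545853, 0.09598170220851898), 40.999053955078125) 0.09969530678283978
slot 59 [0.48383063 0.13534224 0.08809104] bbox z 0.08455434364653613 0.09726396894806943
proj z=.1 ((0.4825648069381714, 0.13486091792583466), (0.04027654230594635, 0.009461361914873123), 43.850772857666016)
s0 wing 80 [ 0.4860108  -0.1428348   0.07001962] ((0.48729127645492554, -0.13859406113624573), (0.047916051000356674, 0.014378087595105171), 78.62232208251953)
ang 77.48267310955784 top z [0.0705334  0.07488631]
collar 149 ((0.49327999353408813, -0.1329691857099533), 0.03307728469371796)
rest ((0.48721230030059814, -0.13729892671108246), (0.08140067011117935, 0.08582523465156555), 0.99750155210495)
lant ((0.48167529702186584, 0.13692983984947205), (0.10410252958536148, 0.10240519791841507), 39.63884735107422) 0.10135236391428326
slot 11 [0.48598642 0.14578181 0.08874088] bbox z 0.08519327788383846 0.09285504938321265
proj z=.1 ((0.4826510548591614, 0.13278768956661224), (0.028612149879336357, 0.002650095848366618), 40.051902770996094)
```

Call:
arm_command(
  commands=[
    [0,[-0.042,-0.04,0],0],
    [0,[-0.042,-0.04,0],0],
    [0,[-0.042,-0.04,0],0],
    [0,[-0.042,-0.04,0],0],
    [0,[-0.042,-0.04,0],0],
    [0,[-0.042,-0.04,0],0],
    [0,[-0.042,-0.04,0],0],
    [0,[-0.042,-0.04,0],0],
  ],
)

```text
time: 0.77
ee_pos: [0.308, 0.291, 0.4044]
eef_rot: [0.201, 0.98, -0.0, -0.0]
force: [0.9, 0.5, 0.6]
finger_gap: 0.998
gripper_force: 0.0
```

Call:
arm_command(
  commands=[
    [0,[-0.042,-0.04,0],0],
    [0,[-0.042,-0.04,0],0],
    [0,[-0.042,-0.04,0],0],
    [0,[-0.042,-0.04,0],0],
    [0,[-0.042,-0.04,0],0],
    [0,[-0.042,-0.04,0],0],
    [0,[-0.042,-0.04,0],0],
    [0,[-0.042,-0.04,0],0],
  ],
)

```text
time: 1.43
ee_pos: [0.3995, 0.0777, 0.4045]
eef_rot: [0.201, 0.98, 0.0, -0.0]
force: [0.7, 0.8, 0.2]
finger_gap: 0.998
gripper_force: 0.0
```

Call:
arm_command(
  commands=[
    [0,[-0.042,-0.04,0],0],
    [0,[-0.042,-0.04,0],0],
    [0,[-0.042,-0.04,0],0],
    [0,[-0.042,-0.04,0],0],
    [0,[-0.042,-0.04,0],0],
    [0,[-0.042,-0.04,0],0],
    [0,[-0.042,-0.04,0],0],
    [0,[-0.042,-0.04,0],0],
  ],
)

```text
time: 2.1
ee_pos: [0.491, -0.1356, 0.4043]
eef_rot: [0.201, 0.98, 0.0, -0.0]
force: [-0.4, -0.3, -0.0]
finger_gap: 1.0
gripper_force: 0.0
```

Call:
arm_command(
  commands=[
    [0,[0,0,0],0.057],
    [0,[0,0,0],0.057],
    [0,[0,0,0],0.057],
    [0,[0,0,0],0.057],
    [0,[0,0,0],0.057],
    [0,[0,0,0],0.057],
    [0,[0,0,0],0.057],
    [0,[0,0,0],0.057],
  ],
)

```text
time: 2.77
ee_pos: [0.4907, -0.1341, 0.4042]
eef_rot: [0.614, 0.789, -0.0, -0.001]
force: [-0.5, -0.1, -0.2]
finger_gap: 1.0
gripper_force: 0.0
```

Call:
arm_command(
  commands=[
    [0,[0,0,0],0.057],
    [0,[0,0,0],0.057],
    [0,[0,0,0],0.057],
    [0,[0,0,0],0.057],
    [0,[0,0,0],0],
    [0,[0,0,0],0],
  ],
)

```text
time: 3.27
ee_pos: [0.4907, -0.1341, 0.4044]
eef_rot: [0.774, 0.634, -0.0, -0.0]
force: [-0.4, -0.1, -1.1]
finger_gap: 0.998
gripper_force: 0.0
```

```bash
cat >> h.py <<'E'
from scipy.spatial.transform import Rotation as Ro
def to(grip,yt):
    """grip xyz, tool-y world angle deg -> scaled tool shift and turn"""
    st=r.sense(); R=Ro.from_quat(st['eef_rot']).as_matrix()
    t=np.array(grip)+[0,0,r.tcp_to_grasp]
    y=np.degrees(np.arctan2(R[1,1],R[0,1])); d=R.T@(t-st['ee_pos'])
    a=np.radians((y-yt+180)%360-180)
    print('t',round(st['time'],2),'tcp',st['ee_pos'].round(4),'yt',round(y,2),'z',R[:,2].round(4),'q6',st['joint_pos'][5].round(3),'gap',round(st['finger_gap'],3),'F',st['force'].round(2),'M',st['ft_torque'].round(3),'gf',round(st['gripper_force'],1))
    print('shift scaled',(d/.5).round(4),'turn scaled',round(a/2,4))
E
python3 - <<'E'
from h import *
to([.4876,-.1362,.056],-11.3)
s=dict(np.load('s0.npz')); W=world(s); W[s['depth']==0]=np.nan
k=np.hypot(W[...,0]-.482,W[...,1]-.136)<.11
u=(W[...,0]-.4826)*np.cos(.7155)+(W[...,1]-.136)*np.sin(.7155)
for a in (.03,.045,.05,.055,.06,.07): 
  z=W[...,2][k&(abs(u-a)<.004)]; print(a,len(z),z.max())
E
```

```text
t 3.27 tcp [ 0.4907 -0.1341  0.4044] yt -11.38 z [-6.e-04  3.e-04 -1.e+00] q6 -0.288 gap 0.998 F [-0.36 -0.08 -1.08] M [ 0.022 -0.012  0.027] gf 0.0
shift scaled [-0.0055 -0.005   0.3874] turn scaled -0.0007
0.03 111 0.10429103445475463
0.045 102 0.1054890797268605
0.05 48 0.10325501673058912
0.055 23 0.09766884024396238
0.06 30 0.006773457823296969
0.07 21 0.08478597179426817
```

Call:
arm_command(
  commands=[
    [0,[-0.0055,-0.005,0.05],0],
    [0,[0,0,0.055],0],
    [0,[0,0,0.055],0],
    [0,[0,0,0.055],0],
    [0,[0,0,0.055],0],
    [0,[0,0,0.055],0],
    [0,[0,0,0.04],0],
    [0,[0,0,0.022],0],
  ],
)

```text
time: 3.93
ee_pos: [0.4868, -0.1358, 0.2085]
eef_rot: [0.774, 0.634, -0.001, -0.002]
force: [0.0, -0.3, 1.3]
finger_gap: 1.002
gripper_force: 0.0
```

```bash
python3 -c "
from h import *
to([.4876,-.1362,.056],-11.3); snap('side','s1')
i=cv2.imread('pics/s1.png'); cv2.imwrite('pics/c1.png',cv2.resize(i[180:320,180:340],None,fx=4,fy=4,interpolation=2))"
```

```text
t 3.93 tcp [ 0.4868 -0.1358  0.2085] yt -11.36 z [-0.0038  0.0021 -1.    ] q6 -0.295 gap 1.002 F [ 0.03 -0.28  1.33] M [-0.047 -0.025 -0.07 ] gf 0.0
shift scaled [-0.0004  0.0017 -0.0044] turn scaled -0.0005
```

View pics/c1.png

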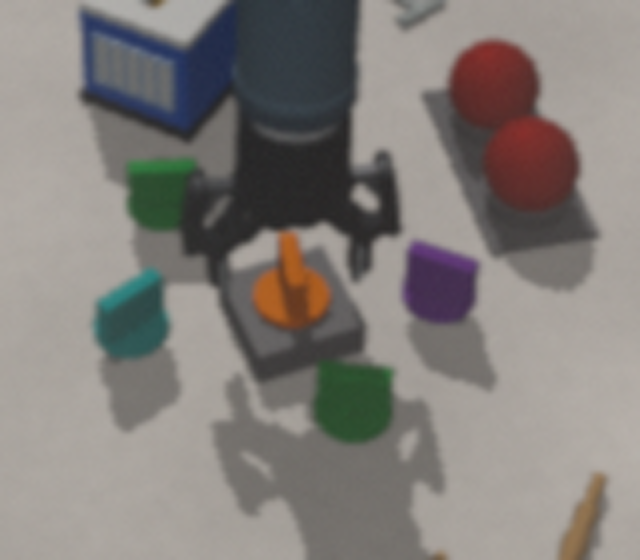

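The fingers straddle the orange wing (crop (290,270)) cleanly, clear of the look-alikes.

Call:
arm_command(
  commands=[
    [0.5,[0,0,0],0],
    [0.7,[0,0,0],0],
    [1,[0,0,0],0],
    [1,[0,0,0],0],
    [1,[0,0,0],0],
    [1,[0,0,0],0],
    [1,[0,0,0],0],
    [1,[0,0,0],0],
  ],
  force=60,
)

```text
time: 4.65
ee_pos: [0.4881, -0.1364, 0.2121]
eef_rot: [0.775, 0.632, 0.0, 0.001]
force: [-0.3, 0.5, 6.3]
finger_gap: 0.157
gripper_force: 59.3
```

Call:
arm_command(
  commands=[
    [1,[0,0,0],0],
    [1,[0,0,0],0],
    [1,[0,0,0],0],
    [1,[0,0,0],0],
  ],
)

```text
time: 4.98
ee_pos: [0.4882, -0.1365, 0.2121]
eef_rot: [0.775, 0.632, 0.0, 0.001]
force: [-0.8, -0.4, 5.9]
finger_gap: 0.155
gripper_force: 59.3
```

```bash
python3 -c "
from h import *
to([.4876,-.1362,.056],-11.3)"
```

```text
t 4.98 tcp [ 0.4882 -0.1365  0.2121] yt -11.56 z [ 1.5e-03 -8.0e-04 -1.0e+00] q6 -0.291 gap 0.155 F [-0.85 -0.39  5.91] M [0.139 0.186 0.05 ] gf 59.3
shift scaled [ 0.0003 -0.0012  0.0029] turn scaled -0.0023
```

Call:
arm_command(
  commands=[
    [1,[0,0,-0.01],0],
    [1,[0,0,-0.03],0],
    [1,[0,0,-0.045],0],
    [1,[0,0,-0.05],0],
    [1,[0,0,-0.05],0],
    [1,[0,0,-0.05],0],
    [1,[0,0,-0.045],0],
    [1,[0,0,-0.02],0],
  ],
)

```text
time: 5.65
ee_pos: [0.4882, -0.1365, 0.3644]
eef_rot: [0.775, 0.632, 0.001, 0.002]
force: [0.6, -0.4, -0.2]
finger_gap: 0.156
gripper_force: 58.5
```

Call:
arm_command(
  commands=[
    [1,[0.033,-0.0075,0],0.02],
    [1,[0.034,-0.006,0],0.02],
    [1,[0.034,-0.005,0],0.02],
    [1,[0.034,-0.003,0],0.02],
    [1,[0.034,-0.001,0],0.02],
    [1,[0.034,0,0],0.02],
    [1,[0.034,0.002,0],0.02],
    [1,[0.034,0.003,0],0.02],
  ],
)

```text
time: 6.32
ee_pos: [0.5243, -0.0066, 0.3604]
eef_rot: [0.866, 0.5, -0.001, -0.001]
force: [0.4, 0.4, -0.3]
finger_gap: 0.158
gripper_force: 58.4
```

Call:
arm_command(
  commands=[
    [1,[0.034,0.005,0],0.02],
    [1,[0.034,0.006,0],0.02],
    [1,[0.034,0.007,0],0.02],
    [1,[0.034,0.009,0],0.02],
    [1,[0.034,0.01,0],0.02],
    [1,[0.034,0.01,0],0.02],
    [1,[0.025,0.01,0],0.02],
    [1,[0,0,0],0.02],
  ],
)

```text
time: 6.98
ee_pos: [0.6164, 0.0679, 0.3599]
eef_rot: [0.934, 0.356, -0.0, -0.0]
force: [-0.0, -0.5, -0.6]
finger_gap: 0.154
gripper_force: 58.5
```

```bash
python3 -c "
from h import *
to([.4826,.136,.19],-49)"
```

```text
t 6.98 tcp [0.6164 0.0679 0.3599] yt -48.29 z [-3.e-04  6.e-04 -1.e+00] q6 0.773 gap 0.154 F [-0.03 -0.52 -0.6 ] M [ 0.    -0.002  0.075] gf 58.5
shift scaled [-0.1091 -0.2797  0.0306] turn scaled 0.0062
```

Call:
arm_command(
  commands=[
    [1,[-0.0136,-0.035,0],0.006],
    [1,[-0.0136,-0.035,0],0],
    [1,[-0.0136,-0.035,0],0],
    [1,[-0.0136,-0.035,0],0],
    [1,[-0.0136,-0.035,0],0],
    [1,[-0.0136,-0.035,0],0],
    [1,[-0.0136,-0.035,0],0],
    [1,[-0.0136,-0.035,0],0],
  ],
)

```text
time: 7.65
ee_pos: [0.4806, 0.1367, 0.3603]
eef_rot: [0.936, 0.351, -0.001, -0.0]
force: [-0.8, 0.2, -0.5]
finger_gap: 0.152
gripper_force: 58.5
```

Call:
arm_command(
  commands=[
    [1,[0,0,0],0],
    [1,[0,0,0],0],
    [1,[0,0,0],0],
  ],
)

```text
time: 7.9
ee_pos: [0.4822, 0.1362, 0.3611]
eef_rot: [0.936, 0.351, 0.0, 0.0]
force: [-0.1, 0.4, -0.9]
finger_gap: 0.154
gripper_force: 58.6
```

```bash
python3 - <<'E'
from h import *
to([.4826,.136,.19],-49)
for f in('side','top'):
    s=snap(f,f+'2'); W=world(s); W[s['depth']==0]=np.nan
    hsv=cv2.cvtColor(s['color'],cv2.COLOR_RGB2HSV).astype(int)
    o=(np.hypot(W[...,0]-.4826,W[...,1]-.136)<.045)&(W[...,2]>.13)&(hsv[...,0]<20)&(hsv[...,1]>110)
    P=W[o]; print(f,len(P),P.min(0),P.max(0))
    C=P[abs(P[:,2]-(.2-.022-.012))<.012]
    if len(C)>5: print('low',len(C),cv2.minEnclosingCircle(C[:,:2].astype(np.float32)),np.percentile(C[:,2],[5,50,95]))
i=cv2.imread('pics/side2.png'); cv2.imwrite('pics/c2.png',cv2.resize(i[100:240,150:310],None,fx=4,fy=4,interpolation=2))
E
```

```text
t 7.9 tcp [0.4822 0.1362 0.3611] yt -48.92 z [ 4.e-04 -3.e-04 -1.e+00] q6 0.906 gap 0.154 F [-0.1   0.39 -0.88] M [-0.037 -0.007 -0.004] gf 58.6
shift scaled [0.0003 0.0008 0.0327] turn scaled 0.0007
side 190 [0.44315634 0.10470693 0.17660288] [0.51330958 0.15839107 0.35997154]
top 14 [0.44660302 0.11684052 0.17889092] [0.46144023 0.13659749 0.34416901]
```

View pics/c2.png

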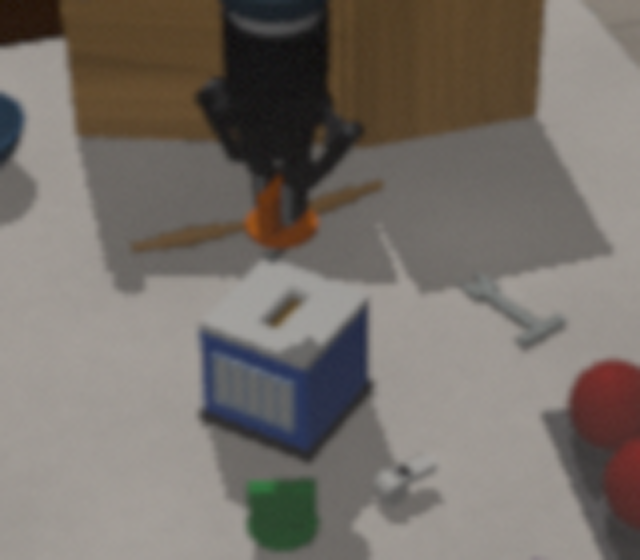

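The cap hangs upright in the grip at crop (280,215). The slot at (285,308) is clear and lined up with it. I'll descend.

Call:
arm_command(
  commands=[
    [1,[0.0003,0.0008,0.015],0],
    [1,[0,0,0.02],0],
    [1,[0,0,0.02],0],
    [1,[0,0,0.02],0],
    [1,[0,0,0.02],0],
    [1,[0,0,0.01],0],
    [1,[0,0,0.005],0],
    [1,[0,0,0],0],
  ],
)

```text
time: 8.67
ee_pos: [0.482, 0.1362, 0.3054]
eef_rot: [0.936, 0.351, -0.001, -0.0]
force: [-0.5, 0.3, -0.4]
finger_gap: 0.155
gripper_force: 58.6
```

Call:
arm_command(
  commands=[
    [1,[0,0,0.004],0],
    [1,[0,0,0.004],0],
    [1,[0,0,0.004],0],
    [1,[0,0,0.004],0],
    [1,[0,0,0],0],
    [1,[0,0,0],0],
  ],
)

```text
time: 9.17
ee_pos: [0.4821, 0.1362, 0.2982]
eef_rot: [0.936, 0.351, -0.0, -0.0]
force: [0.5, -0.1, -1.1]
finger_gap: 0.157
gripper_force: 58.6
```

```bash
python3 -c "
from h import *
to([.4826,.1358,.128],-49)"
```

```text
t 9.17 tcp [0.4821 0.1362 0.2982] yt -48.93 z [-0.  0. -1.] q6 0.906 gap 0.157 F [ 0.48 -0.13 -1.06] M [ 0.011 -0.032 -0.032] gf 58.6
shift scaled [0.0002 0.0012 0.031 ] turn scaled 0.0006
```

Call:
arm_command(
  commands=[
    [1,[0,0,0.004],0],
    [1,[0,0,0.004],0],
    [1,[0,0,0.004],0],
    [1,[0,0,0.004],0],
    [1,[0,0,0],0],
    [1,[0,0,0],0],
  ],
)

```text
time: 9.67
ee_pos: [0.4822, 0.1362, 0.2903]
eef_rot: [0.936, 0.351, -0.0, -0.0]
force: [-0.4, -0.1, 1.9]
finger_gap: 0.154
gripper_force: 58.9
```

Call:
arm_command(
  commands=[
    [1,[0,0,0.004],0],
    [1,[0,0,0.004],0],
    [1,[0,0,0.004],0],
    [1,[0,0,0],0],
    [1,[0,0,0],0],
  ],
)

```text
time: 10.08
ee_pos: [0.4822, 0.1362, 0.2843]
eef_rot: [0.936, 0.351, 0.0, 0.0]
force: [-0.8, -1.2, 4.5]
finger_gap: 0.153
gripper_force: 59.4
```

```bash
python3 -c "
from h import *
to([.4826,.1358,.128],-49)"
```

```text
t 10.08 tcp [0.4822 0.1362 0.2843] yt -48.93 z [ 3.e-04 -0.e+00 -1.e+00] q6 0.906 gap 0.153 F [-0.77 -1.15  4.53] M [-0.088  0.341 -0.059] gf 59.4
shift scaled [0.0001 0.0012 0.0033] turn scaled 0.0006
```

Inserted; the spring is being compressed. I'll press to flush in small steps.

Call:
arm_command(
  commands=[
    [1,[0,0,0.002],0],
    [1,[0,0,0.001],0],
    [1,[0,0,0],0],
    [1,[0,0,0],0],
  ],
)

```text
time: 10.42
ee_pos: [0.4821, 0.1362, 0.2841]
eef_rot: [0.936, 0.351, 0.0, 0.0]
force: [-6.2, -1.0, 16.4]
finger_gap: 0.152
gripper_force: 60.9
```

Call:
arm_command(
  commands=[
    [1,[0,0,0.002],0],
    [1,[0,0,0],0],
    [1,[0,0,0],0],
  ],
)

```text
time: 10.67
ee_pos: [0.482, 0.1362, 0.2841]
eef_rot: [0.936, 0.351, 0.001, 0.0]
force: [-7.7, -2.0, 24.0]
finger_gap: 0.152
gripper_force: 62.2
```

Call:
arm_command(
  commands=[
    [1,[0,0,0.002],0],
    [1,[0,0,0],0],
    [1,[0,0,0],0],
  ],
)

```text
time: 10.92
ee_pos: [0.482, 0.1363, 0.2841]
eef_rot: [0.936, 0.351, 0.001, 0.0]
force: [-10.7, -1.1, 31.6]
finger_gap: 0.158
gripper_force: 63.4
```

Flush: the hard stop is 72.0 mm above the rest grasp height, exactly as expected. I'll ease the push to about 17 N and twist clockwise.

Call:
arm_command(
  commands=[
    [1,[0,0,-0.003],0],
    [1,[0,0,0],0.02],
    [1,[0,0,0],0.03],
    [1,[0,0,0],0.03],
    [1,[0,0,0],0.03],
    [1,[0,0,0],0.03],
    [1,[0,0,0],0.03],
    [1,[0,0,0],0.03],
  ],
)

```text
time: 11.58
ee_pos: [0.4829, 0.1362, 0.2841]
eef_rot: [0.988, 0.157, 0.002, 0.0]
force: [-2.6, -1.2, 15.4]
finger_gap: 0.15
gripper_force: 61.0
```

```bash
python3 -c "
from h import *
to([.4822,.1362,.1294],-148.5)"
```

```text
t 11.58 tcp [0.4829 0.1362 0.2841] yt -71.99 z [ 3.7e-03 -2.0e-04 -1.0e+00] q6 1.309 gap 0.15 F [-2.62 -1.17 15.4 ] M [-0.179  0.641  0.207] gf 61.0
shift scaled [-0.0014 -0.0005 -0.    ] turn scaled 0.6677
```

Call:
arm_command(
  commands=[
    [1,[0,0,0],0.035],
    [1,[0,0,0],0.035],
    [1,[0,0,0],0.035],
    [1,[0,0,0],0.035],
    [1,[0,0,0],0.035],
    [1,[0,0,0],0.035],
    [1,[0,0,0],0.035],
    [1,[0,0,0],0.035],
  ],
)

```text
time: 12.25
ee_pos: [0.483, 0.1362, 0.2841]
eef_rot: [0.992, -0.123, 0.002, -0.0]
force: [-1.9, -0.5, 14.7]
finger_gap: 0.154
gripper_force: 60.9
```

Call:
arm_command(
  commands=[
    [1,[0,0,0],0.035],
    [1,[0,0,0],0.035],
    [1,[0,0,0],0.035],
    [1,[0,0,0],0.035],
    [1,[0,0,0],0.035],
    [1,[0,0,0],0.035],
    [1,[0,0,0],0.035],
    [1,[0,0,0],0.035],
  ],
)

```text
time: 12.92
ee_pos: [0.483, 0.1362, 0.2841]
eef_rot: [0.92, -0.392, 0.002, -0.001]
force: [-2.0, -0.4, 14.8]
finger_gap: 0.152
gripper_force: 60.9
```

```bash
python3 -c "
from h import *
to([.4822,.1362,.1294],-148.5)"
```

```text
t 12.92 tcp [0.483  0.1362 0.2841] yt -136.18 z [ 3.8e-03 -3.0e-04 -1.0e+00] q6 2.429 gap 0.152 F [-2.04 -0.39 14.84] M [-0.163  0.638  0.19 ] gf 60.9
shift scaled [-0.0011  0.0011  0.    ] turn scaled 0.1075
```

Call:
arm_command(
  commands=[
    [1,[0,0,0],0.02],
    [1,[0,0,0],0.02],
    [1,[0,0,0],0.015],
    [1,[0,0,0],0],
    [1,[0,0,0],0],
  ],
)

```text
time: 13.33
ee_pos: [0.483, 0.1361, 0.2841]
eef_rot: [0.898, -0.441, 0.002, -0.001]
force: [-2.1, -1.3, 15.7]
finger_gap: 0.155
gripper_force: 61.0
```

```bash
python3 -c "
from h import *
to([.4822,.1362,.1294],-148.5)"
```

```text
t 13.33 tcp [0.483  0.1361 0.2841] yt -142.32 z [ 3.8e-03 -2.0e-04 -1.0e+00] q6 2.536 gap 0.155 F [-2.08 -1.31 15.68] M [-0.205  0.619  0.036] gf 61.0
shift scaled [-0.0011  0.0011 -0.    ] turn scaled 0.0539
```

Call:
arm_command(
  commands=[
    [1,[0,0,0],0.015],
    [1,[0,0,0],0.015],
    [1,[0,0,0],0.015],
    [1,[0,0,0],0],
    [1,[0,0,0],0],
  ],
)

```text
time: 13.75
ee_pos: [0.483, 0.1361, 0.2841]
eef_rot: [0.877, -0.481, 0.002, -0.001]
force: [-2.8, -1.2, 15.2]
finger_gap: 0.152
gripper_force: 61.0
```

```bash
python3 -c "
from h import *
to([.4822,.1362,.1294],-148.5)"
```

```text
t 13.75 tcp [0.483  0.1361 0.2841] yt -147.47 z [ 3.8e-03 -2.0e-04 -1.0e+00] q6 2.626 gap 0.152 F [-2.75 -1.23 15.24] M [-0.102  0.7    0.006] gf 61.0
shift scaled [-0.0009  0.0012  0.    ] turn scaled 0.009
```

Call:
arm_command(
  commands=[
    [1,[0,0,0],0.015],
    [1,[0,0,0],0.015],
    [1,[0,0,0],0],
    [1,[0,0,0],0],
  ],
)

```text
time: 14.08
ee_pos: [0.4829, 0.1361, 0.2841]
eef_rot: [0.862, -0.507, 0.002, -0.001]
force: [-2.6, -0.4, 15.7]
finger_gap: 0.152
gripper_force: 61.0
```

```bash
python3 -c "
from h import *
to([.4822,.1362,.1294],-148.5); snap('side','s3'); snap('top','t3')
i=cv2.imread('pics/s3.png'); cv2.imwrite('pics/c3.png',cv2.resize(i[140:220,180:270],None,fx=6,fy=6,interpolation=2))"
```

```text
t 14.08 tcp [0.4829 0.1361 0.2841] yt -150.9 z [ 3.8e-03 -2.0e-04 -1.0e+00] q6 2.686 gap 0.152 F [-2.59 -0.42 15.7 ] M [-0.153  0.665  0.175] gf 61.0
shift scaled [-0.0008  0.0012  0.    ] turn scaled -0.0209
```

View pics/c3.png

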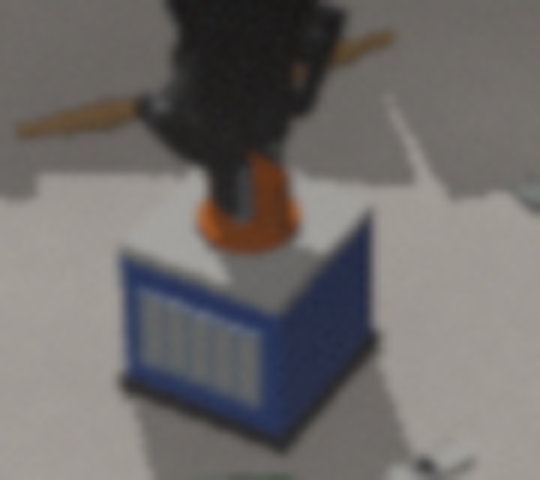

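The collar is flush at crop (248,225) with the wing turned across the slot. I'll confirm the stop by watching the torque for one more small turn.

Call:
arm_command(
  commands=[
    [1,[0,0,0],0.015],
    [1,[0,0,0],0.01],
    [1,[0,0,0],0],
    [1,[0,0,0],0],
  ],
)

```text
time: 14.52
ee_pos: [0.4829, 0.1362, 0.2841]
eef_rot: [0.849, -0.528, 0.002, -0.001]
force: [-2.0, -0.3, 14.9]
finger_gap: 0.156
gripper_force: 61.1
```

```bash
python3 -c "
from h import *
to([.4822,.1362,.1294],-148.5)"
```

```text
t 14.52 tcp [0.4829 0.1362 0.2841] yt -153.7 z [ 3.8e-03 -5.0e-04 -1.0e+00] q6 2.735 gap 0.156 F [-2.   -0.29 14.88] M [-0.082  0.631  0.553] gf 61.1
shift scaled [-0.0006  0.0013  0.    ] turn scaled -0.0453
```

Call:
arm_command(
  commands=[
    [1,[0,0,0],0],
    [1,[0,0,0],0],
    [1,[0,0,0],0],
    [1,[0,0,0],0],
    [1,[0,0,0],0],
    [1,[0,0,0],0],
  ],
)

```text
time: 15.02
ee_pos: [0.4829, 0.1362, 0.2841]
eef_rot: [0.849, -0.528, 0.002, -0.001]
force: [-3.0, -1.1, 15.6]
finger_gap: 0.155
gripper_force: 61.1
```

```bash
python3 -c "
from h import *
to([.4822,.1362,.1294],-148.5); print(r.job_done())"
```

```text
t 15.02 tcp [0.4829 0.1362 0.2841] yt -153.69 z [ 3.8e-03 -5.0e-04 -1.0e+00] q6 2.735 gap 0.155 F [-3.03 -1.11 15.58] M [-0.144  0.67   0.62 ] gf 61.1
shift scaled [-0.0007  0.0013  0.    ] turn scaled -0.0453
the job is handed in; nothing more can be done
None
```

The cap is in the lantern, pressed flush with about 15 N, turned clockwise until the torque rose sharply at the stop, and still gripped; I handed the job in at 15 s, and no verdict came back.

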